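# Close the two-part press mould and clamp it

### The job

Close the press mould: take the upper half from the drying rack by its bridge handle and, keeping it level all the way, lower it gently over the two guide pins, large hole on the thick pin, until it sits flat on the plaster rim of the lower half. Then pull the spring-loaded hold-down up by its T-handle, turn it over the plate as far as its stop and let it down so that it bears on the plate. Leave the pots and tools on the bench where they are.

Things in the scene. Friction and masses are not known exactly. Their poses are not given: they have to be found in the camera images.
- mould_base: Lower half, fixed, at the left or right of the bench: steel bolster 130 x 210 x 15 mm, white plaster block 110 x 120 mm on it, flat rim 50 mm above the bench, cavity 76 x 96 mm, 18 mm deep. Origin on the bench under the block's middle; y along the line of the two pins towards the thick one, z up. On the -x side a 60 mm wide tongue carries the hold-down, upright axis at x = -100 mm, y = 0
- thick_pin (a point): tip of the thick guide pin: 16 mm diameter, upright at mould_base x = 0, y = +80 mm, tip 88 mm above the bench, bullet nose over the last 9 mm
- thin_pin (a point): tip of the thin guide pin: 10 mm diameter, upright at mould_base x = 0, y = -80 mm, tip 88 mm above the bench, bullet nose over the last 9 mm
- rim (a point): middle of the lower half at the height of its plaster rim (50 mm above the bench): the upper half's origin comes here when it is fully home
- mould_top: Upper half, loose, about 0.6 kg: aluminium plate 100 x 190 x 10 mm, plaster core 58 x 78 x 12 mm under its middle, dark steel bridge handle on top. Origin at the middle of the plate's underside (core down to z = -12 mm, plate top z = +10 mm); y along its length towards the large hole, z up. At the start it lies level on the rack's battens, underside 28 mm above the bench
- top_handle (a point): middle of the bridge handle's bar, 46 mm above the plate's underside. The bar runs along the plate's y, 110 mm long, 13 mm thick across (along x), 16 mm high; 28 mm free space beneath it, its two feet stand 49 mm either side of the middle
- thick_hole (a point): centre of the large hole (18 mm, right through) at the plate's underside, mould_top y = +80 mm; goes over the thick pin
- thin_hole (a point): centre of the small hole (12 mm, right through) at the plate's underside, mould_top y = -80 mm; goes over the thin pin
- clamp_turn (a joint): turn of the hold-down about its upright axis, rad: 0 is at its stop, arm pointing straight across the plate (mould_base +x); positive is counter-clockwise seen from above, towards the thick pin (at most 1.7). It stays where it is left. At the start it is swung out by 1.1 to 1.5, clear of the plate's place
- clamp_lift (a joint): how far the hold-down is pulled up, m: 0 fully down (rest), at most 0.028. Spring and weight pull it down with 8 N at 0, 12 N fully up. Fully down its nose is 15 mm lower than the top of a seated plate, so it turns over the plate only when pulled up by more than 15 mm; let down on a seated plate it reads 0.015
- clamp_handle (a point): middle of the hold-down's black T-handle, on its upright axis, 109 mm above the bench when down: a bar 56 mm long, 13 mm wide, 18 mm high, along the arm; this point's x points along the arm to the nose. It turns and rises with the hold-down. 38 mm free space under the bar, beside its 14 mm stem, above the arm
- clamp_nose (a point): underside of the rubber pad at the nose of the hold-down's steel arm, 60 mm from the turning axis, 45 mm above the bench when fully down. The arm is 20 mm wide and 12 mm thick, its top 62 mm above the bench when down
- rack: Plywood drying rack, fixed, 200 x 200 mm, 28 mm high: two battens along its x. Origin on the bench under its middle
- stack_low: lidded terracotta dish with a white band, 130 mm across, 70 mm high, between the mould halves; origin at the centre of its underside; must not be disturbed. Farther back, beyond the mould, a banding wheel (turntable) with a dish on it is fixed to the bench, 200 mm across, 187 mm high
- stack_high: lidded terracotta dish, 124 mm across, 66 mm high, standing on stack_low (top of the stack 136 mm above the bench); origin at the centre of its underside; must not be disturbed
- slip_cup: white cup behind the lower half, 84 mm across, 55 mm high; must not be disturbed
- brush_jar: terracotta jar with three brushes behind the rack, 70 mm across, brushes to 163 mm high; must not be disturbed
- knife: carving knife with a wooden handle, 125 mm long, 12 mm high, lying near the robot; must not be disturbed
- slip_jar: white jar at the right, 70 mm across, 100 mm high; must not be disturbed
- side_dish: lidded terracotta dish at the left, 148 mm across, 70 mm high; must not be disturbed
Mind the look-alikes: they are no part of the job. What is shaped like the mould_top but blue or green is not meant.

How it is judged:
On the way:
1. the upper half sits level and fully home on the lower half, both pins through their own holes, the hold-down still swung out (horizontal distance between mould_top and rim below 0.004 m and horizontal distance between thick_hole and thick_pin below 0.004 m and z of mould_top in the frame of rim below 0.002 m and angle between mould_top's own z axis and vertical below 0.03 rad and value of joint clamp_turn above 0.8 rad), for 0.2 s.
At the end, for the whole second after the job is handed in: Upper half home and at rest: underside within 2 mm of the plaster rim, centred within 4 mm, level within 0.03 rad, large hole over the thick pin. Hold-down turned to within 0.25 rad of its stop, its nose bearing on the plate with over 2 N (lift 12 to 18 mm) (horizontal distance between mould_top and rim below 0.004 m and horizontal distance between thick_hole and thick_pin below 0.004 m and z of mould_top in the frame of rim below 0.002 m and angle between mould_top's own z axis and vertical below 0.03 rad and value of joint clamp_turn below 0.25 rad and value of joint clamp_lift between 0.012 and 0.018 m and contact force between clamp_turn and mould_top above 2 N and linear speed of mould_top below 0.02 m/s); the robot touches nothing.
It fails at once if the upper half is tilted by more than 0.2 rad (11 degrees) (angle between mould_top's own z axis and vertical above 0.2 rad).
It fails at once if the upper half drops or is driven down the pins faster than 0.4 m/s (horizontal distance between mould_top and rim below 0.02 m and z of mould_top in the frame of rim below 0.036 m and linear speed of mould_top above 0.4 m/s).
It fails at once if a pot or tool on the bench is moved by more than 30 mm (distance of any of stack_low, stack_high, slip_cup, brush_jar, knife, slip_jar, side_dish from where it was at the start of the episode above 0.03 m).
It also fails if it takes over 58 s, if anything falls off the work surface, if the arm or the gripper's body presses on something with over 40 N, if the wrist force passes 120 N, or if a joint passes its speed limit or range.

### The arm

A 6-joint arm with a two-finger parallel gripper is mounted at the origin on the work surface. World frame = base frame: x ahead of the robot, y to its left, z up, the work surface at z = 0. Lengths are in m, angles in rad, forces in N, time in s.
With the tool pointing down it reaches from about 0.325 to 0.925 m from the base axis. Payload 3.1 kg.
Tool frame: the origin (TCP) lies at the very end of the fingers, on their centre line; the grasp point (between the pads) lies 19 mm behind it; z points along the fingers, x is the direction in which the jaws open and shut, and the axes are right-handed (so a half turn about z gives the same grasp; the last joint's range is limited). The gripper opens to 85 mm and grips with 20 to 120 N. Pads are 22 mm wide; open, the fingers measure 114 mm over their backs; the gripper's body (76 mm by 85 mm) begins 54 mm behind the grasp point. The pads swing forward as they close: fully open they stand 13 mm farther back than shut.
Start: joints at [1.021, 0.217, 1.613, -0, 1.311, -0.112], TCP at [0.265, 0.566, 0.231] pointing down, gripper open.
Joint ranges: [-2.75, 2.75], [-0.78, 2.1], [0.31, 2.55], [-1.13, 4.27], [0.13, 2.63], [-2.58, 2.58]. Speed limits (rad/s): [2.79, 2.79, 3.14, 3.14, 3.14, 3.14].

### API

Orientations are given as a 3x3 rotation matrix whose columns are the frame's x, y, z axes.
In Python, from cell import robot gives the robot as it stands. The module is installed in compiled form; this text tells all that it offers.
- The arm moves only by the tool move_arm, never from a script. Its arguments are lists of equal length, an entry for each row: "rot": the turn, a rotation vector about the tool's x, y, z in rad, a list of three; "linear": the shift along the tool's x, y, z in mm, a list of three; "gripper": the finger opening in mm, from 0 to 85.4. A call has 1 to 12 rows; each row shifts and turns the commanded pose from where the row before left it, along the tool's axes as they then stand; what a row does not reach is not made up. A row lasts 1/10 s, in which the tool goes at most 50 mm and 8.59 degrees, less where a joint would pass 70% of its speed; a pose out of reach is approached as far as the arm can. A call with a gripper value outside its range is refused whole. The fingers move at their own pace and stop on an object; "force" is the grip in N (left out, the last holds). Time passes only in rows, so rows that do not move let the fingers close. It gives the time, the measured TCP pose, the force and the opening at its end, in the units of the state.
- robot.get_obs(): the state, without advancing time (a new reading comes with each control period).
- robot.capture(name): name is "scene" or "side" or "wrist"; returns the picture (384x512x3 uint8, red, green, blue); there is no depth.
- robot.camera_params(name): a dict with "fov_y" (degrees; the focal length in pixels is half the picture's height over the tangent of half this angle, whatever the lens; pixels are square), "cx", "cy" (the principal point, pixels), "rvec" (rotation vector, rad) and "tvec" (3), from world to camera coordinates, as OpenCV has them. Camera axes: x right, y down, z forward; pixel columns grow to the right and rows downward; lengths in m; the calibration is good to about 2 mm. A picture is of the moment at which its call begins: read the wrist's pose just before it. camera_params takes no time and is no camera call; for the wrist camera it gives the pose at the moment of the call.
- robot.sign_off(): hands the job in, once; it reports no verdict.
Trained networks look in the newest picture that a camera, given by its name, has taken for a name from the list of things; names that differ only in an ending like _2 or _b are one class to them, and where a whole thing is asked for, a point or a joint stands for the part that bears it (a point fixed in the world has none). Each returns a list of dicts, best first, with "score" (0 to 1); they miss things now and then, are a little off and sometimes report something else, mostly with a low value. They report only what shows in the picture. A call takes as long as a camera call. They do not tell look-alikes from the thing itself.
- robot.trace(target, camera): "region" (384x512 bool, what is visible of it) and "box" ([left, top, right, bottom] in pixels, round what is visible of it).
- robot.spot_point(target, camera): "uv" ([column, row] in pixels: a listed point, or the origin of a listed thing).
The state is a dict: "clock": time; "qpos": joint angles; "qvel": joint speeds; "effort": joint torques, N m; "tool_pos": TCP position; "eef_rot": TCP orientation; "wrist_force": force on the tool from outside, world axes, zero at the start; "moment": the same for the moment, N m; "finger_gap": finger opening in m.
Only numpy, scipy, OpenCV 4.12 (cv2) and the standard library are available. Lean on these libraries where they do the work, as an engineer would, in place of code of your own. Each camera call takes 0.05 s, during which the arm holds its last target. There are 200 camera calls.

## Working session

There is one attempt and no reset: what is moved stays moved. The work goes in short steps, Python scripts to look and compute and a tool call to move; the robot and the scene stay as the last step left them, time stands still between calls to the robot, and variables do not carry over. Pictures are saved under pics/ and viewed, about 8 in all and at most 12, crops included, and the job is handed in when it is done.

Besides the shell and the picture viewer there is one more tool, called after ">>>" by a JSON object that holds its "name" and its "arguments". move_arm: Moves the arm, as the interface text tells. Its arguments: {"type":"object","properties":{"rot":{"type":"array"},"linear":{"type":"array"},"gripper":{"type":"array"},"force":{"type":"number"}},"required":["rot","linear","gripper"]}

```bash
mkdir -p pics && cat > h.py <<'E'
import numpy as np, cv2
from cell import robot
def cam(n):
    p=robot.camera_params(n); f=192/np.tan(np.radians(p['fov_y'])/2)
    K=np.array([[f,0,p['cx']],[0,f,p['cy']],[0,0,1]]); R=cv2.Rodrigues(np.array(p['rvec'],float))[0]
    return K,R,np.array(p['tvec'],float).reshape(3)
def ray(c,uv,z):
    K,R,t=c; d=R.T@np.linalg.inv(K)@np.array([uv[0],uv[1],1]); o=-R.T@t
    return o+d*(z-o[2])/d[2]
def proj(c,P):
    K,R,t=c; q=K@(R@np.array(P,float)+t); return q[:2]/q[2]
def shot(n,name=None,crop=None,s=1):
    im=robot.capture(n)
    if name:
        o=im if crop is None else im[crop[1]:crop[3],crop[0]:crop[2]]
        cv2.imwrite(f'pics/{name}.png',cv2.resize(o[:,:,::-1],None,fx=s,fy=s,interpolation=cv2.INTER_CUBIC))
    return im
E
python3 - <<'E'
from h import *
a=shot('scene');b=shot('side')
cv2.imwrite('pics/a.png',cv2.resize(np.vstack([a,b])[:,:,::-1],None,fx=.78,fy=.78))
Z=dict(thick_pin=.088,thin_pin=.088,rim=.05,top_handle=.074,thick_hole=.028,thin_hole=.028,mould_top=.028,clamp_handle=.109,clamp_nose=.045,stack_low=0,stack_high=.07,rack=0,mould_base=0)
for n in('scene','side'):
    c=cam(n)
    for k,z in Z.items():
        print(n,k,[(round(r['score'],2),np.round(r['uv']).tolist(),np.round(ray(c,r['uv'],z)[:2],3).tolist()) for r in robot.spot_point(k,n)[:4]])
print(robot.get_obs())
E
```

```text
scene thick_pin [(0.92, [347.0, 224.0], [0.562, 0.324]), (0.6, [317.0, 230.0], [0.602, 0.231])]
scene thin_pin [(0.78, [294.0, 222.0], [0.581, 0.156]), (0.49, [166.0, 212.0], [0.604, -0.251]), (0.2, [348.0, 224.0], [0.562, 0.327])]
scene rim [(0.85, [321.0, 228.0], [0.554, 0.247])]
scene top_handle [(0.78, [303.0, 175.0], [0.309, 0.175]), (0.75, [161.0, 194.0], [0.502, -0.306]), (0.65, [174.0, 157.0], [0.28, -0.322])]
scene thick_hole [(0.83, [288.0, 177.0], [0.27, 0.121]), (0.74, [182.0, 208.0], [0.512, -0.232]), (0.7, [345.0, 225.0], [0.501, 0.329]), (0.56, [180.0, 177.0], [0.339, -0.29])]
scene thin_hole [(0.84, [169.0, 155.0], [0.204, -0.372]), (0.79, [323.0, 193.0], [0.343, 0.253]), (0.66, [148.0, 201.0], [0.494, -0.361]), (0.42, [163.0, 206.0], [0.51, -0.3])]
scene mould_top [(0.76, [306.0, 185.0], [0.304, 0.191]), (0.71, [163.0, 206.0], [0.511, -0.299]), (0.56, [173.0, 166.0], [0.272, -0.335]), (0.49, [162.0, 196.0], [0.46, -0.318])]
scene clamp_handle [(0.55, [321.0, 193.0], [0.448, 0.238])]
scene clamp_nose [(0.7, [161.0, 195.0], [0.473, -0.316]), (0.55, [333.0, 212.0], [0.4
[... 1570 characters left out ...]
+00,  3.32065965e-06,
        1.31126894e+00, -1.12197130e-01]), 'qvel': array([-0.00083268,  0.00096078, -0.00107199, -0.00175785, -0.00025511,
       -0.00107098]), 'effort': array([ 3.01211549e-04, -3.96879888e+01, -3.04241860e+01, -1.02735639e-04,
        8.40392750e-04,  2.45779341e-05]), 'tool_pos': array([0.2649664 , 0.56608618, 0.23131655]), 'eef_rot': array([[ 4.23959101e-01,  9.05681335e-01,  2.44659332e-05],
       [ 9.05681334e-01, -4.23959102e-01,  4.60443966e-05],
       [ 5.20741056e-05,  2.63739799e-06, -9.99999999e-01]]), 'wrist_force': array([-0.91267994, -0.63294675,  0.02748289]), 'moment': array([ 0.02476705, -0.04057144, -0.03664999]), 'finger_gap': 0.08536371050764942}
```

View pics/a.png

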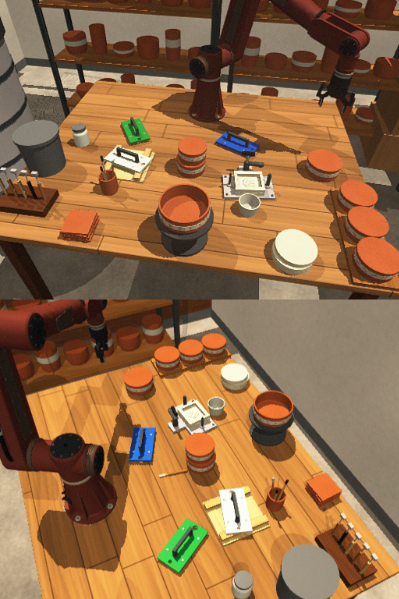

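Three mould_top shapes: scene (303,175) is blue, (174,157) is green, and (161,194) / side (304,265) is bare aluminium on the plywood rack. The last one fits. I'll go above it and confirm from close by.

>>> {"name": "move_arm", "arguments": {"rot": [[0,0,0],[0,0,0],[0,0,0],[0,0,0],[0,0,0],[0,0,0],[0,0,0],[0,0,0],[0,0,0],[0,0,0],[0,0,0],[0,0,0]], "linear": [[-36,31,-3],[-36,31,-3],[-36,31,-3],[-36,31,-3],[-36,31,-3],[-36,31,-3],[-36,31,-3],[-36,31,-3],[-36,31,-3],[-36,31,-3],[-36,31,-3],[-36,31,-3]], "gripper": [85,85,85,85,85,85,85,85,85,85,85,85]}}

```text
clock: 2.6
tool_pos: [0.4189, 0.0152, 0.2679]
eef_rot: [[0.424, 0.906, 0.002], [0.906, -0.424, 0.0], [0.001, 0.001, -1.0]]
wrist_force: [1.4, 0.4, 0.2]
finger_gap: 0.085
```

>>> {"name": "move_arm", "arguments": {"rot": [[0,0,0],[0,0,0],[0,0,0],[0,0,0],[0,0,0],[0,0,0],[0,0,0],[0,0,0.147],[0,0,0.147],[0,0,0.147],[0,0,0.147],[0,0,0.147]], "linear": [[-36,31,0],[-36,31,0],[-36,31,0],[-36,31,0],[-36,31,0],[-36,31,0],[-36,31,0],[0,0,0],[0,0,0],[0,0,0],[0,0,0],[0,0,0]], "gripper": [85,85,85,85,85,85,85,85,85,85,85,85]}}

```text
clock: 3.8
tool_pos: [0.5084, -0.3032, 0.2672]
eef_rot: [[0.924, 0.382, -0.0], [0.382, -0.924, 0.0], [-0.0, -0.0, -1.0]]
wrist_force: [0.0, 0.2, -0.1]
finger_gap: 0.0851
```

>>> {"name": "move_arm", "arguments": {"rot": [[0,0,0.147],[0,0,0.147],[0,0,0.147],[0,0,0.147],[0,0,0]], "linear": [[0,0,0],[0,0,0],[0,0,0],[0,0,0],[0,0,0]], "gripper": [85,85,85,85,85]}}

```text
clock: 4.3
tool_pos: [0.5084, -0.3031, 0.2673]
eef_rot: [[0.982, -0.189, 0.0], [-0.189, -0.982, -0.0], [0.0, 0.0, -1.0]]
wrist_force: [-0.4, 0.2, 1.2]
finger_gap: 0.0848
```

```bash
python3 - <<'E'
from h import *
o=robot.get_obs();print(o['clock'],o['tool_pos'],o['eef_rot'],o['qpos'])
c=cam('wrist');print(-c[1].T@c[2])
shot('wrist','b',s=1.4)
for k,z in dict(top_handle=.074,thick_hole=.038,thin_hole=.038,mould_top=.028).items():
    print(k,[(round(r['score'],2),np.round(r['uv']).tolist(),np.round(ray(c,r['uv'],z)[:2],4).tolist()) for r in robot.spot_point(k,'wrist')[:3]])
E
```

```text
4.3 [ 0.50841391 -0.30311943  0.26733873] [[ 9.82047409e-01 -1.88634266e-01  2.46945885e-05]
 [-1.88634265e-01 -9.82047408e-01 -4.03640220e-05]
 [ 3.18652943e-05  3.49811377e-05 -9.99999999e-01]] [-6.56153527e-01  1.19716045e-01  1.65638858e+00 -1.72797644e-05
  1.36544383e+00 -4.66378745e-01]
[ 0.52267423 -0.23176602  0.41060811]
top_handle [(0.81, [63.0, 223.0], [0.2781, -0.3343]), (0.73, [249.0, 159.0], [0.5063, -0.2998])]
thick_hole [(0.82, [120.0, 170.0], [0.3463, -0.2916]), (0.77, [258.0, 85.0], [0.5316, -0.226])]
thin_hole [(0.95, [241.0, 214.0], [0.4817, -0.3759]), (0.91, [50.0, 243.0], [0.2254, -0.3694])]
mould_top [(0.77, [83.0, 213.0], [0.2761, -0.3398]), (0.56, [244.0, 146.0], [0.5018, -0.2923])]
```

View pics/b.png

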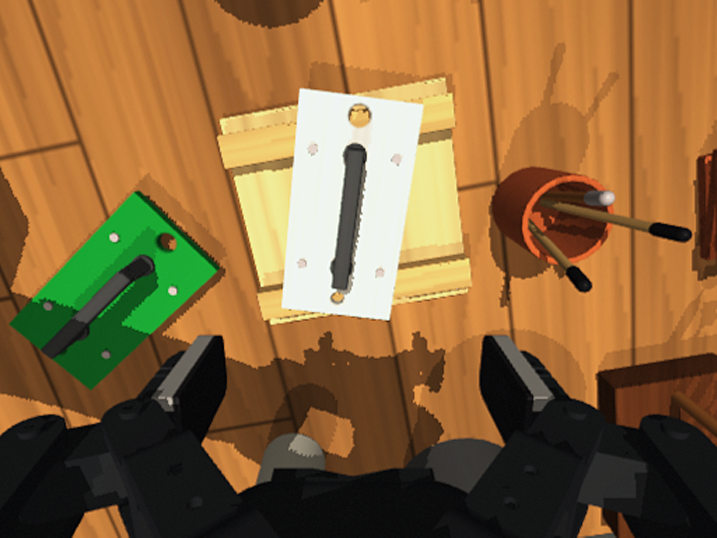

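The wrist picture shows the aluminium plate on the rack. Its large hole is at (256,82) px and its small hole at (241,212) px, with the dark bar between them; the green look-alike is at the left. I'll fit the plate's pose to its corners and holes.

```bash
python3 - <<'E'
from h import *
from scipy.optimize import least_squares
c=cam('wrist')
P=np.array([[-50,95],[50,95],[50,-95],[-50,-95],[0,80],[0,-80]])/1000
uv=np.array([[300,89],[423,104],[390,320],[283,306],[359,115],[337,297]])/1.4
def W(x,p,z): 
    s,k=np.sin(x[2]),np.cos(x[2]); return [x[0]+k*p[0]-s*p[1],x[1]+s*p[0]+k*p[1],z]
f=lambda x:np.concatenate([proj(c,W(x,p,.038))-u for p,u in zip(P,uv)])
r=least_squares(f,[.508,-.302,-.3],loss='soft_l1');x=r.x;print(x,np.round(r.fun.reshape(-1,2),1))
for q in([0,.055],[0,-.055],[0,0]):print('bar end',proj(c,W(x,q,.082))*1.4)
E
```

```text
[ 0.50612428 -0.29873157 -0.30752972] [[-0.3 -0.7]
 [ 0.2 -0.2]
 [-0.3 -0.8]
 [-0.5  0.8]
 [ 0.3  0.3]
 [ 0.6  0.8]]
bar end [356.17057565 149.44475385]
bar end [339.58149177 289.57901221]
bar end [347.48496155 222.81541731]
```

>>> {"name": "move_arm", "arguments": {"rot": [[0,0,0.117],[0,0,0],[0,0,0],[0,0,0],[0,0,0],[0,0,0],[0,0,0],[0,0,0],[0,0,0],[0,0,0],[0,0,0]], "linear": [[0,0,0],[-3.5,-3.5,40],[0,0,40],[0,0,40],[0,0,40],[0,0,25],[0,0,15],[0,0,7],[0,0,5],[0,0,0],[0,0,0]], "gripper": [85,85,70,50,50,50,50,50,50,50,50], "force": 70}}

```text
clock: 5.65
tool_pos: [0.5072, -0.2995, 0.0569]
eef_rot: [[0.953, -0.302, 0.002], [-0.302, -0.953, -0.002], [0.003, 0.001, -1.0]]
wrist_force: [0.7, 0.3, 0.1]
finger_gap: 0.05
```

```bash
python3 - <<'E'
from h import *
o=robot.get_obs();print(o['clock'],o['tool_pos'],o['eef_rot'],o['wrist_force'])
shot('wrist','c',s=1.4)
E
```

```text
5.65 [ 0.50724531 -0.29951162  0.05686339] [[ 9.53313807e-01 -3.01972922e-01  2.26717816e-03]
 [-3.01969541e-01 -9.53316027e-01 -1.71718386e-03]
 [ 2.67988030e-03  9.52396330e-04 -9.99995956e-01]] [0.73317086 0.29969457 0.10838123]
```

View pics/c.png

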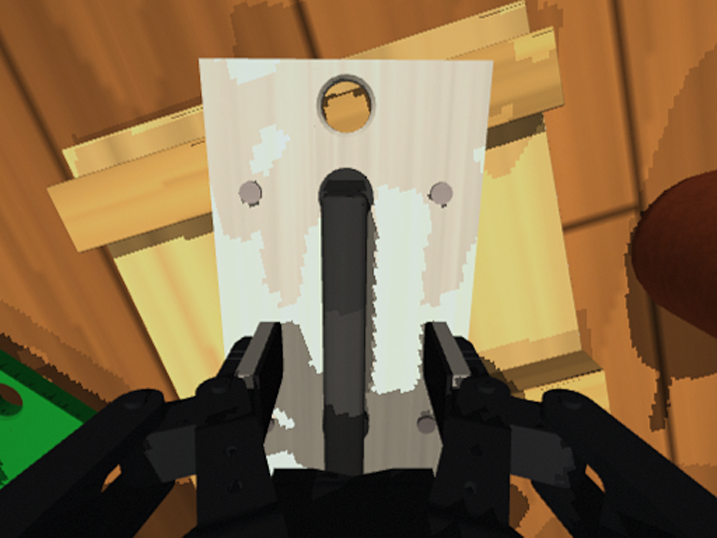

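The jaws straddle the bar (bar at column 346, finger middle at 353), so I'll shift about 2 mm and close.

>>> {"name": "move_arm", "arguments": {"rot": [[0,0,0],[0,0,0],[0,0,0],[0,0,0],[0,0,0],[0,0,0],[0,0,0],[0,0,0]], "linear": [[-2,0,1],[0,0,0],[0,0,0],[0,0,0],[0,0,0],[0,0,0],[0,0,0],[0,0,0]], "gripper": [40,30,20,10,5,5,5,5], "force": 80}}

```text
clock: 6.5
tool_pos: [0.5046, -0.2983, 0.0547]
eef_rot: [[0.953, -0.302, 0.001], [-0.302, -0.953, -0.0], [0.001, 0.0, -1.0]]
wrist_force: [0.2, 0.8, 3.2]
finger_gap: 0.0116
```

>>> {"name": "move_arm", "arguments": {"rot": [[0,0,0],[0,0,0],[0,0,0],[0,0,0],[0,0,0],[0,0,0],[0,0,0],[0,0,0]], "linear": [[0,0,0],[0,0,-3],[0,0,-8],[0,0,-15],[0,0,-25],[0,0,-30],[0,0,-30],[0,0,0]], "gripper": [5,5,5,5,5,5,5,5]}}

```text
clock: 7.3
tool_pos: [0.5076, -0.3006, 0.1715]
eef_rot: [[0.953, -0.302, 0.009], [-0.302, -0.953, -0.007], [0.011, 0.004, -1.0]]
wrist_force: [1.7, -1.0, -5.4]
finger_gap: 0.0115
```

```bash
python3 - <<'E'
from h import *
o=robot.get_obs();print(o['clock'],o['tool_pos'],o['eef_rot'],o['wrist_force'],o['moment'],o['finger_gap'])
shot('wrist','d',s=1.4)
c=cam('wrist')
print(-c[1].T@c[2])
E
```

```text
7.3 [ 0.50759875 -0.30064218  0.1715405 ] [[ 0.95324392 -0.30205287  0.0094918 ]
 [-0.30199183 -0.95328219 -0.007348  ]
 [ 0.01126785  0.00413799 -0.99992795]] [ 1.70600779 -1.02676835 -5.37228584] [-0.11938435 -0.16924377 -0.03320991] 0.01153092279779592
[ 0.52787742 -0.22971709  0.31166666]
```

View pics/d.png

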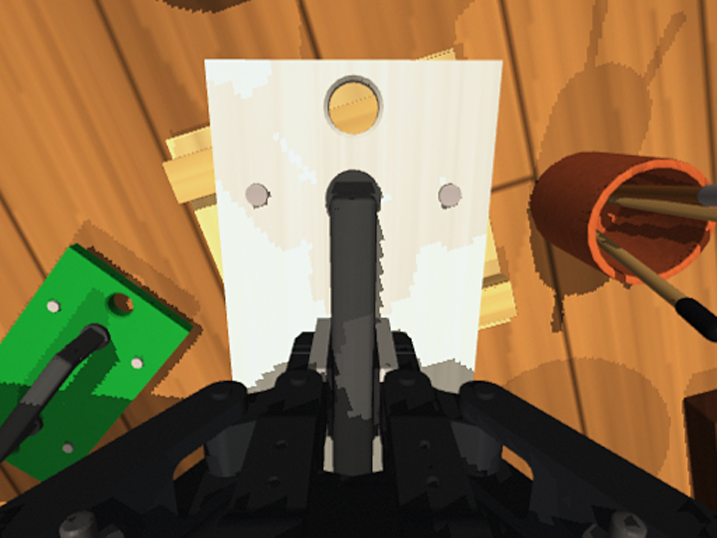

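Held level: the large hole is at (353,106) and the plate's far corners at (205,60) and (502,60). Next I lift clear of the stack and go to a spot beside the mould where the pins show next to the plate.

>>> {"name": "move_arm", "arguments": {"rot": [[0,0,0],[0,0,0],[0,0,0],[0,0,0],[0,0,0],[0,0,0],[0,0,0],[0,0,0],[0,0,0],[0,0,0],[0,0,0],[0,0,0]], "linear": [[0,0,-20],[0,0,-30],[-8,-15,-30],[-15,-27,0],[-22,-40,0],[-22,-40,0],[-22,-40,0],[-22,-40,0],[-22,-40,0],[-22,-40,0],[-22,-40,0],[-22,-40,0]], "gripper": [5,5,5,5,5,5,5,5,5,5,5,5]}}

```text
clock: 8.55
tool_pos: [0.4215, 0.1085, 0.2427]
eef_rot: [[0.953, -0.303, -0.004], [-0.303, -0.953, -0.0], [-0.004, 0.002, -1.0]]
wrist_force: [1.9, 0.4, -6.4]
finger_gap: 0.0115
```

>>> {"name": "move_arm", "arguments": {"rot": [[0,0,-0.05],[0,0,-0.1],[0,0,-0.1],[0,0,-0.1],[0,0,-0.08],[0,0,-0.03],[0,0,0],[0,0,0],[0,0,0]], "linear": [[-17,-30,0],[-10,-15,0],[-4,-6,0],[0,0,0],[0,0,0],[0,0,0],[0,0,0],[0,0,0],[0,0,0]], "gripper": [5,5,5,5,5,5,5,5,5]}}

```text
clock: 9.45
tool_pos: [0.4077, 0.1642, 0.2449]
eef_rot: [[0.988, 0.151, -0.001], [0.151, -0.988, -0.0], [-0.001, 0.0, -1.0]]
wrist_force: [0.6, -0.5, -6.7]
finger_gap: 0.0116
```

```bash
python3 - <<'E'
from h import *
o=robot.get_obs();print(o['clock'],o['tool_pos'],o['eef_rot'],o['wrist_force'],o['finger_gap'])
c=cam('wrist')
shot('wrist','e',s=1.5)
for k,z in dict(thick_pin=.088,thin_pin=.088,rim=.05,clamp_handle=.109,clamp_nose=.045,thick_hole=.21).items():
    print(k,[(round(r['score'],2),np.round(r['uv']).tolist(),np.round(ray(c,r['uv'],z)[:2],4).tolist()) for r in robot.spot_point(k,'wrist')[:3]])
E
```

```text
9.45 [0.40774435 0.16422832 0.2448792 ] [[ 9.88480024e-01  1.51349774e-01 -6.98307144e-04]
 [ 1.51349695e-01 -9.88480269e-01 -1.65936385e-04]
 [-7.15377268e-04  5.83362293e-05 -9.99999742e-01]] [ 0.60088107 -0.51194854 -6.69570062] 0.011551242922408122
thick_pin [(0.8, [447.0, 20.0], [0.5553, 0.3212]), (0.43, [411.0, 118.0], [0.5494, 0.2359])]
thin_pin [(0.91, [416.0, 199.0], [0.5784, 0.1586])]
rim [(0.69, [413.0, 115.0], [0.5693, 0.2389])]
clamp_handle []
clamp_nose [(0.66, [326.0, 52.0], [0.4653, 0.2863])]
thick_hole [(0.94, [252.0, 80.0], [0.3961, 0.2421]), (0.74, [122.0, 178.0], [0.3287, 0.1764])]
```

View pics/e.png

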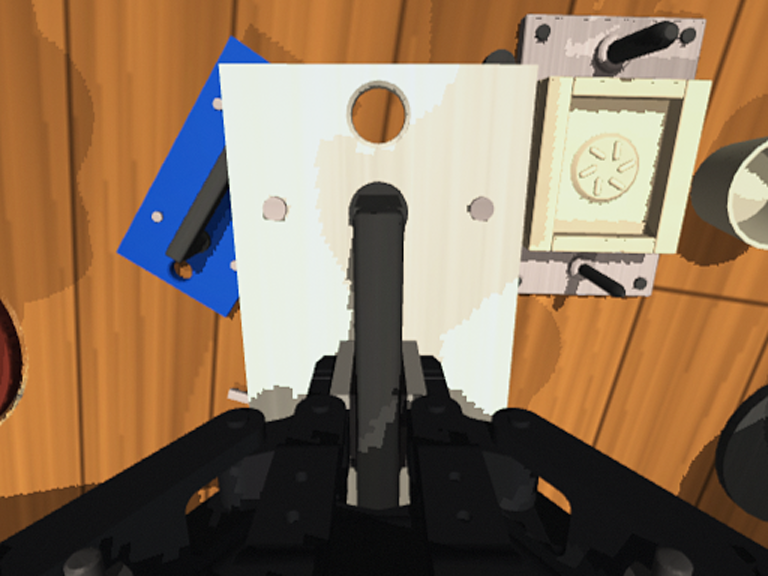

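The mould is at the right of the plate: thick pin tip near (446,22) px, thin pin tip near (412,194) px. I'll fit both poses in this picture and overlay them.

```bash
cat > fit.py <<'E'
from h import *
from scipy.optimize import least_squares
def W(x,p): 
    s,k=np.sin(x[2]),np.cos(x[2]); return [x[0]+k*p[0]-s*p[1],x[1]+s*p[0]+k*p[1],p[2]]
def fit(c,P,uv,x0):
    r=least_squares(lambda x:np.concatenate([proj(c,W(x,p))-u for p,u in zip(P,uv)]),x0,loss='soft_l1')
    return r.x,np.round(r.fun.reshape(-1,2),1)
E
python3 - <<'E'
from fit import *
c=cam('wrist')
P=[[-.065,.105,.015],[.065,.105,.015],[.065,-.105,.015],[0,.08,.088],[0,-.08,.088]]
uv=np.array([[525,15],[705,17],[652,296],[670,33],[618,291]])/1.5
b,e=fit(c,P,uv,[.57,.24,.15]);print('base',b,e.tolist())
z=.2449-.0167
Q=[[-.05,.095,z],[.05,.095,z],[0,.08,z]]
uq=np.array([[219,64],[538,65],[379,112]])/1.5
t,e=fit(c,Q,uq,[.408,.164,.15]);print('top',t,e.tolist())
im=cv2.imread('pics/e.png')
def poly(x,pts,col): cv2.polylines(im,[np.int32([np.array(proj(c,W(x,p)))*1.5 for p in pts])],True,col,1)
rc=lambda a,bb,z:[[-a,-bb,z],[a,-bb,z],[a,bb,z],[-a,bb,z]]
poly(b,rc(.065,.105,.015),(255,0,0));poly(b,rc(.055,.06,.05),(0,0,255));poly(b,rc(.038,.048,.05),(0,200,0))
for y,r in((.08,.008),(-.08,.005)):
    for zz in(.015,.079): poly(b,[[r*np.cos(a),y+r*np.sin(a),zz] for a in np.linspace(0,6.28,16)],(0,255,255))
    poly(b,[[0,y,.015],[0,y,.088]],(255,0,255))
poly(t,rc(.05,.095,z),(255,0,0))
poly(t,[[.009*np.cos(a),.08+.009*np.sin(a),z] for a in np.linspace(0,6.28,16)],(0,0,255))
cv2.imwrite('pics/f.png',cv2.resize(im[0:310,340:],None,fx=1.8,fy=1.8))
E
```

```text
base [0.56636884 0.24075888 0.13426601] [[-0.4, -0.8], [0.5, 0.4], [-0.8, -0.2], [-0.4, -0.4], [3.0, 1.9]]
top [0.40846924 0.16453927 0.15010075] [[0.7, -0.4], [-0.4, -0.5], [-0.2, 1.5]]
```

View pics/f.png

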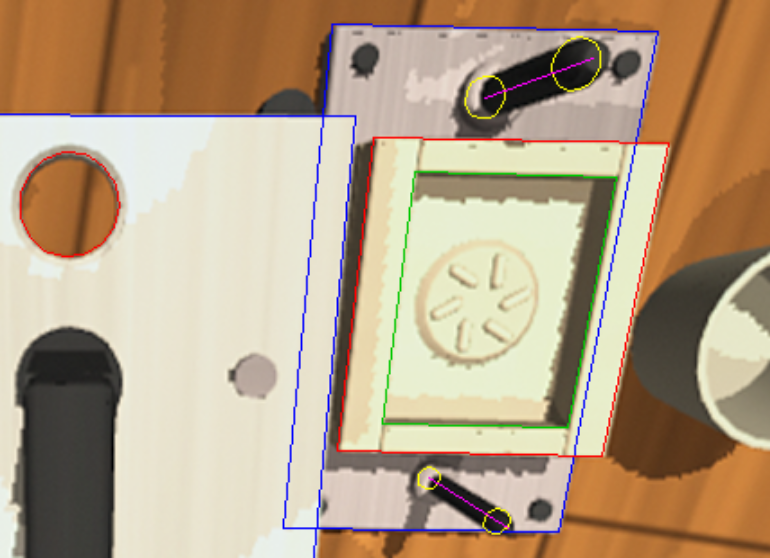

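>>> {"name": "move_arm", "arguments": {"rot": [[0,0,0.015],[0,0,0],[0,0,0],[0,0,0],[0,0,0],[0,0,0],[0,0,0],[0,0,0],[0,0,0],[0,0,0],[0,0,0],[0,0,0]], "linear": [[0,0,0],[15,-5,0],[30,-10,0],[40,-13,0],[40,-13,0],[27,-8.5,0],[15,-4,10],[0,0,25],[0,0,30],[0,0,30],[0,0,15],[0,0,5]], "gripper": [5,5,5,5,5,5,5,5,5,5,5,5]}}

```text
clock: 11.0
tool_pos: [0.5641, 0.2398, 0.1273]
eef_rot: [[0.991, 0.137, -0.005], [0.137, -0.991, -0.002], [-0.006, 0.001, -1.0]]
wrist_force: [-1.0, -0.9, -7.4]
finger_gap: 0.012
```

>>> {"name": "move_arm", "arguments": {"rot": [[0,0,0],[0,0,0],[0,0,0],[0,0,0]], "linear": [[0,0,0],[0,0,0],[0,0,0],[0,0,0]], "gripper": [5,5,5,5]}}

```text
clock: 11.4
tool_pos: [0.5672, 0.2408, 0.1322]
eef_rot: [[0.99, 0.138, 0.003], [0.138, -0.99, 0.001], [0.003, -0.0, -1.0]]
wrist_force: [0.4, 0.0, -6.6]
finger_gap: 0.0116
```

```bash
python3 - <<'E'
from fit import *
o=robot.get_obs();p=o['tool_pos'];print(o['clock'],p,o['eef_rot'],o['wrist_force'],o['finger_gap'])
c=cam('wrist')
a=shot('wrist');b=shot('side');d=shot('scene')
W2=lambda q:p+o['eef_rot']@np.array(q)
for q in([-.05,-.095,.0167],[.05,-.095,.0167],[0,-.08,.0167],[0,-.08,.0267]):print(np.round(proj(c,W2(q))*1,1))
B=[.5666,.2405,.137]
print('tip',proj(c,W(B,[0,.08,.088])))
r=lambda i,x,s:cv2.resize(i[x[1]:x[3],x[0]:x[2],::-1],s,interpolation=cv2.INTER_CUBIC)
cv2.imwrite('pics/g.png',np.hstack([r(a,(130,20,370,200),(400,300)),np.vstack([r(b,(190,80,310,170),(400,300))])]))
cv2.imwrite('pics/g.png',np.vstack([cv2.imread('pics/g.png'),np.hstack([r(d,(260,160,380,250),(400,300)),r(a,(220,40,300,100),(400,300))])]))
E
```

```text
11.4 [0.56721485 0.24075369 0.13224712] [[ 9.90492727e-01  1.37527630e-01  3.21069742e-03]
 [ 1.37525273e-01 -9.90497808e-01  9.44568550e-04]
 [ 3.31009303e-03 -4.94036239e-04 -9.99994400e-01]] [ 0.36452501  0.02782218 -6.62022206] 0.011596907077701862
[144.8  42.5]
[357.2  42.5]
[251.   76.2]
[251.1  77.2]
tip [249.87891077  78.94604454]
```

View pics/g.png

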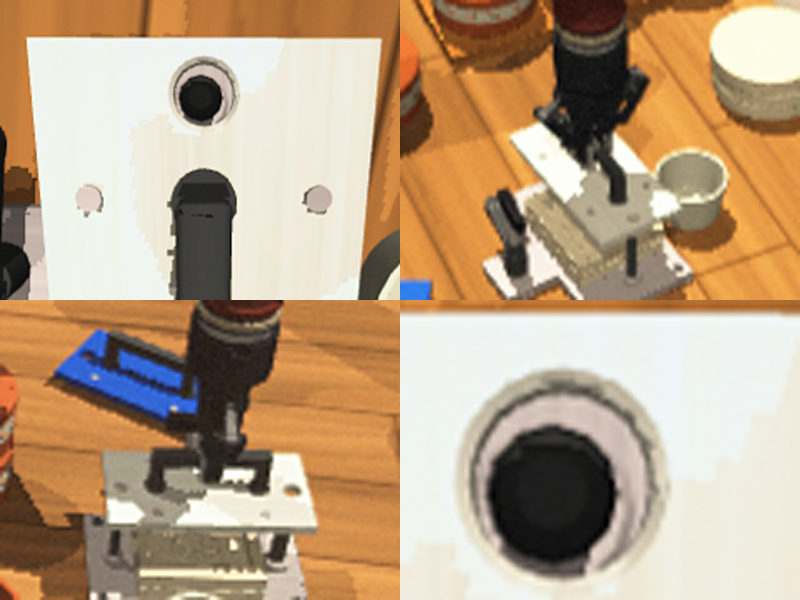

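The view down through the large hole shows the thick pin about 1 mm left and 1.5 mm low in the hole. Both pins stand under the plate and the hold-down is swung out. I'll correct and check numerically.

>>> {"name": "move_arm", "arguments": {"rot": [[0,0,0],[0,0,0],[0,0,0],[0,0,0],[0,0,0],[0,0,0]], "linear": [[-1,1.5,4],[0,0,4],[0,0,0],[0,0,0],[0,0,0],[0,0,0]], "gripper": [5,5,5,5,5,5]}}

```text
clock: 12.15
tool_pos: [0.5654, 0.2389, 0.1225]
eef_rot: [[0.99, 0.138, 0.0], [0.138, -0.99, 0.0], [0.0, -0.0, -1.0]]
wrist_force: [-1.0, 0.3, -6.4]
finger_gap: 0.0117
```

```bash
cat > hole.py <<'E'
from fit import *
o=robot.get_obs();p=o['tool_pos'];R=o['eef_rot'];print(o['clock'],p,R[:,2],np.arctan2(R[1,0],R[0,0]),o['wrist_force'],o['moment'])
c=cam('wrist');a=shot('wrist')
g=cv2.cvtColor(a,cv2.COLOR_RGB2GRAY)[40:110,215:290]
G=cv2.resize(g,None,fx=8,fy=8,interpolation=cv2.INTER_CUBIC)
n,l,s,ct=cv2.connectedComponentsWithStats(np.uint8(G<60))
i=1+np.argmax(s[1:,4]);pin=(ct[i]+.5)/8-.5+[215,40];print('pin',pin,s[i]/8)
n,l,s,ct=cv2.connectedComponentsWithStats(np.uint8(G<150))
for i in range(1,n):
    if s[i,4]>3000: print('dark',s[i]/8)
hole=cv2.HoughCircles(G,cv2.HOUGH_GRADIENT,1,400,param1=80,param2=20,minRadius=110,maxRadius=200)
if hole is not None: print('hough',hole[0][0]/8+[215,40,0])
zt=p[2]-.0167
pt=ray(c,pin,.088); print('pin in tool mm',(R.T@(pt-p))[:2]*1e3)
if hole is not None:
    h=ray(c,hole[0][0][:2]/8+[215,40],zt);print('hole in tool mm',(R.T@(h-p))[:2]*1e3)
cv2.imwrite('pics/%s.png'%__import__('sys').argv[1],cv2.cvtColor(G,cv2.COLOR_GRAY2BGR))
E
python3 hole.py h1
```

```text
12.15 [0.56536914 0.23885706 0.12246485] [ 3.71446689e-04  1.14353693e-04 -9.99999924e-01] 0.13801888679958452 [-0.97316043  0.28605586 -6.42354214] [-0.02177069 -0.02027239 -0.00049942]
pin [253.67563538  74.82113275] [  25.625   20.625   27.25    30.    4689.625]
dark [   0.      0.     75.      2.5  1252.25]
dark [  18.875   16.625   37.25    39.125 7675.125]
hough [252.5625      76.4375      18.86249924]
pin in tool mm [  1.44575696 -81.51182739]
hole in tool mm [  0.80186142 -79.8798122 ]
```

View pics/h1.png

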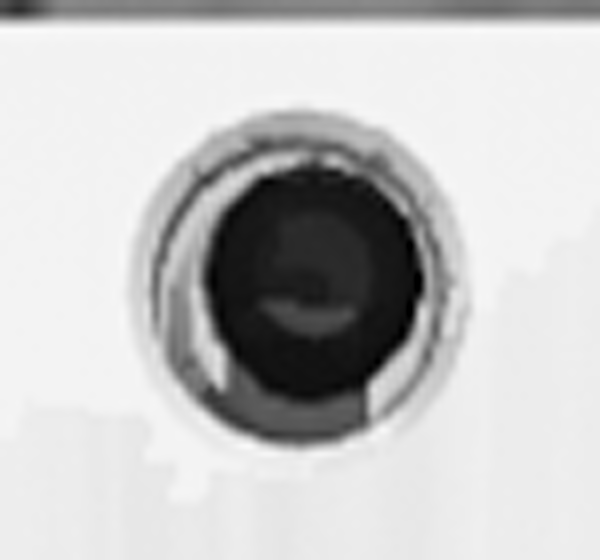

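The pin now sits about 0.6 mm right and 1.5 mm high in the hole, which agrees with the earlier base fit. I'll correct by (+0.6, −1.4) mm and lower onto the noses.

>>> {"name": "move_arm", "arguments": {"rot": [[0,0,0],[0,0,0],[0,0,0],[0,0,0],[0,0,0],[0,0,0],[0,0,0],[0,0,0],[0,0,0]], "linear": [[0.6,-1.4,0],[0,0,0],[0,0,3],[0,0,3],[0,0,3],[0,0,3],[0,0,2],[0,0,0],[0,0,0]], "gripper": [5,5,5,5,5,5,5,5,5]}}

```text
clock: 13.1
tool_pos: [0.5656, 0.2402, 0.1082]
eef_rot: [[0.99, 0.138, -0.0], [0.138, -0.99, -0.0], [-0.0, 0.0, -1.0]]
wrist_force: [0.2, -0.5, -6.7]
finger_gap: 0.0116
```

```bash
python3 hole.py h2
```

```text
13.1 [0.5655778  0.24020821 0.10821361] [-1.34027436e-04 -4.48948452e-05 -9.99999990e-01] 0.1379833952310093 [ 0.24744848 -0.49130198 -6.72489391] [-0.01105725 -0.0382569  -0.01435643]
pin [253.0691704   76.69089407] [  23.75    20.375   29.75    32.125 3848.625]
dark [   0.      0.     75.      2.5  1242.75]
dark [  18.875   15.625   37.      40.125 8023.875]
hough [252.9375      76.4375      19.17499924]
pin in tool mm [  1.06277491 -79.9583747 ]
hole in tool mm [  0.98427906 -79.91668955]
```

No contact force yet, and the pin is centred within 0.1 mm. I'll continue down gently.

>>> {"name": "move_arm", "arguments": {"rot": [[0,0,0],[0,0,0],[0,0,0],[0,0,0],[0,0,0],[0,0,0]], "linear": [[0,0,2],[0,0,2],[0,0,2],[0,0,2],[0,0,0],[0,0,0]], "gripper": [5,5,5,5,5,5]}}

```text
clock: 13.75
tool_pos: [0.5655, 0.2402, 0.1002]
eef_rot: [[0.99, 0.138, -0.0], [0.138, -0.99, -0.0], [-0.0, 0.0, -1.0]]
wrist_force: [0.3, -0.8, -6.9]
finger_gap: 0.0114
```

```bash
python3 hole.py h3
```

```text
13.75 [0.56551963 0.24024948 0.10018109] [-2.39128023e-04 -3.86187682e-05 -9.99999971e-01] 0.13803154226234668 [ 0.27673178 -0.82638866 -6.90284357] [ 0.05179856 -0.04871548  0.06132079]
pin [253.64995833  75.37063132] [  23.5     18.      31.375   34.625 4424.25 ]
dark [   0.       0.      75.       2.25  1004.375]
dark [  19.      15.625   37.      40.125 8398.25 ]
hough [252.4375      77.1875      18.33749962]
pin in tool mm [  1.29643278 -80.15140528]
hole in tool mm [  0.73563174 -79.53933924]
```

>>> {"name": "move_arm", "arguments": {"rot": [[0,0,0],[0,0,0],[0,0,0],[0,0,0],[0,0,0],[0,0,0],[0,0,0],[0,0,0],[0,0,0],[0,0,0]], "linear": [[0,0,3],[0,0,3],[0,0,3],[0,0,3],[0,0,3],[0,0,3],[0,0,2],[0,0,1],[0,0,0],[0,0,0]], "gripper": [5,5,5,5,5,5,5,5,5,5]}}

```text
clock: 14.8
tool_pos: [0.5656, 0.2402, 0.0794]
eef_rot: [[0.99, 0.138, 0.0], [0.138, -0.99, -0.0], [0.0, 0.0, -1.0]]
wrist_force: [-0.2, -0.1, -6.9]
finger_gap: 0.0116
```

>>> {"name": "move_arm", "arguments": {"rot": [[0,0,0],[0,0,0],[0,0,0],[0,0,0]], "linear": [[0,0,1],[0,0,1],[0,0,0],[0,0,0]], "gripper": [5,5,5,5]}}

```text
clock: 15.2
tool_pos: [0.5656, 0.2402, 0.0773]
eef_rot: [[0.99, 0.138, -0.0], [0.138, -0.99, -0.0], [-0.0, 0.0, -1.0]]
wrist_force: [-0.2, -0.3, -6.1]
finger_gap: 0.0117
```

>>> {"name": "move_arm", "arguments": {"rot": [[0,0,0],[0,0,0],[0,0,0],[0,0,0]], "linear": [[0,0,0.7],[0,0,0.5],[0,0,0],[0,0,0]], "gripper": [5,5,5,5]}}

```text
clock: 15.6
tool_pos: [0.5657, 0.2402, 0.0767]
eef_rot: [[0.99, 0.138, 0.0], [0.138, -0.99, -0.0], [0.0, 0.0, -1.0]]
wrist_force: [-3.3, -0.6, -0.9]
finger_gap: 0.0117
```

Seated: the weight is borne by the rim, and TCP z of 0.0767 is as predicted. Release and rise.

>>> {"name": "move_arm", "arguments": {"rot": [[0,0,0],[0,0,0],[0,0,0],[0,0,0],[0,0,0],[0,0,0],[0,0,0],[0,0,0],[0,0,0],[0,0,0],[0,0,0]], "linear": [[0,0,0],[0,0,0],[0,0,0],[0,0,0],[0,0,-5],[0,0,-25],[0,0,-40],[0,0,-40],[0,0,-40],[0,0,0],[0,0,0]], "gripper": [16,22,35,45,45,45,45,45,45,45,45]}}

```text
clock: 16.7
tool_pos: [0.5667, 0.2406, 0.2285]
eef_rot: [[0.99, 0.138, 0.004], [0.138, -0.99, 0.001], [0.004, -0.001, -1.0]]
wrist_force: [-0.7, 0.5, -0.5]
finger_gap: 0.0448
```

```bash
python3 - <<'E'
from fit import *
o=robot.get_obs();p=o['tool_pos'];print(o['clock'],p,np.arctan2(o['eef_rot'][1,0],o['eef_rot'][0,0]),o['qpos'])
c=cam('wrist');a=shot('wrist');b=shot('side')
B=[.5666,.2405,.138]
print('axis',W(B,[-.1,0,.109]))
for n,cc in(('wrist',c),('side',cam('side'))):
  for k,z in dict(clamp_handle=.109,clamp_nose=.045,thick_hole=.06,rim=.05,mould_top=.05).items():
    print(n,k,[(round(r['score'],2),np.round(r['uv']).tolist(),np.round(ray(cc,r['uv'],z)[:2],4).tolist()) for r in robot.spot_point(k,n)[:2]])
im=cv2.resize(a[:,:,::-1],None,fx=1.3,fy=1.3)
im2=cv2.resize(b[80:170,180:300,::-1],(400,300),interpolation=cv2.INTER_CUBIC)
cv2.imwrite('pics/i.png',cv2.resize(a[:300,:,::-1],(800,469)))
E
```

```text
16.7 [0.56672215 0.24058794 0.22850498] 0.13808695904685023 [ 2.87539751e-01  1.96902427e-01  1.64232867e+00 -2.87689814e-05
  1.29800423e+00  1.49459143e-01]
axis [np.float64(0.4675506898175464), np.float64(0.22674375951140371), 0.109]
wrist clamp_handle [(0.79, [136.0, 179.0], [0.4671, 0.2268])]
wrist clamp_nose [(0.69, [158.0, 106.0], [0.4658, 0.2862])]
wrist thick_hole [(0.58, [250.0, 88.0], [0.5558, 0.3168]), (0.53, [139.0, 176.0], [0.4537, 0.2142])]
wrist rim []
wrist mould_top [(0.86, [11.0, 174.0], [0.3162, 0.195]), (0.64, [251.0, 163.0], [0.5671, 0.2413])]
side clamp_handle [(0.64, [221.0, 141.0], [0.4652, 0.2381]), (0.41, [257.0, 209.0], [0.4559, -0.085])]
side clamp_nose [(0.52, [219.0, 140.0], [0.4763, 0.3032])]
side thick_hole [(0.88, [238.0, 130.0], [0.556, 0.3096]), (0.87, [250.0, 295.0], [0.3254, -0.3238])]
side rim [(0.65, [243.0, 141.0], [0.5557, 0.2587])]
side mould_top [(0.95, [236.0, 315.0], [0.2669, -0.3575]), (0.89, [250.0, 146.0], [0.5715, 0.2258])]
```

View pics/i.png

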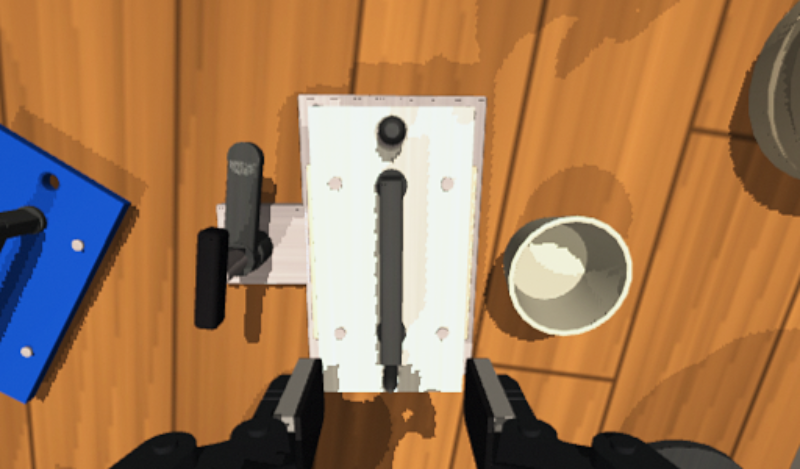

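The plate is home, with both pin heads showing through their holes. The T-handle lies at (0.4671, 0.2268), matching the geometry, and the arm is at about 1.45 rad. Next is the handle.

>>> {"name": "move_arm", "arguments": {"rot": [[0,0,0],[0,0,0],[0,0,0],[0,0,0],[0,0,0.04],[0,0,0.04],[0,0,0],[0,0,0],[0,0,0],[0,0,0],[0,0,0],[0,0,0]], "linear": [[-20,0,0],[-35,0,0],[-30,0,0],[-14,0,0],[0,0,15],[0,0,35],[0,0,35],[0,0,25],[0,0,15],[0,0,11],[0,0,0],[0,0,0]], "gripper": [45,45,45,45,45,45,45,45,45,45,45,45]}}

```text
clock: 18.5
tool_pos: [0.4684, 0.2268, 0.0907]
eef_rot: [[0.998, 0.058, 0.001], [0.058, -0.998, 0.0], [0.001, -0.0, -1.0]]
wrist_force: [0.9, -0.3, -1.1]
finger_gap: 0.045
```

```bash
python3 - <<'E'
from fit import *
o=robot.get_obs();p=o['tool_pos'];print(o['clock'],p,np.arctan2(o['eef_rot'][1,0],o['eef_rot'][0,0]),o['wrist_force'])
shot('wrist','j',s=1.4)
E
```

```text
18.5 [0.46835041 0.2268471  0.09074767] 0.0579703137515707 [ 0.93524867 -0.3179308  -1.12282667]
```

View pics/j.png

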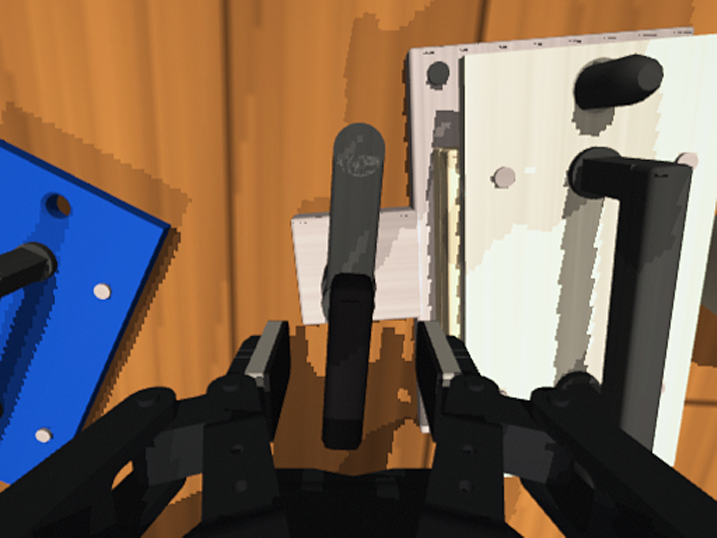

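The bar is between the jaws (column 348 against a finger middle of 353), about 3° clockwise. Align, close and check.

>>> {"name": "move_arm", "arguments": {"rot": [[0,0,0.05],[0,0,0],[0,0,0],[0,0,0],[0,0,0],[0,0,0],[0,0,0],[0,0,0],[0,0,0]], "linear": [[-1,0,0],[0,0,0],[0,0,0],[0,0,0],[0,0,0],[0,0,0],[0,0,0],[0,0,0],[0,0,0]], "gripper": [45,30,20,10,5,5,5,5,5], "force": 60}}

```text
clock: 19.45
tool_pos: [0.4667, 0.2268, 0.0911]
eef_rot: [[1.0, 0.008, 0.0], [0.008, -1.0, 0.0], [0.0, -0.0, -1.0]]
wrist_force: [-2.9, 0.2, 5.5]
finger_gap: 0.0119
```

>>> {"name": "move_arm", "arguments": {"rot": [[0,0,0],[0,0,0],[0,0,0],[0,0,0],[0,0,0],[0,0,0],[0,0,0],[0,0,0]], "linear": [[0,0,-3],[0,0,-5],[0,0,-5],[0,0,-5],[0,0,-4],[0,0,-1],[0,0,0],[0,0,0]], "gripper": [5,5,5,5,5,5,5,5]}}

```text
clock: 20.25
tool_pos: [0.4662, 0.2265, 0.1128]
eef_rot: [[1.0, 0.008, -0.001], [0.008, -1.0, -0.0], [-0.001, 0.0, -1.0]]
wrist_force: [1.5, 2.2, -10.2]
finger_gap: 0.012
```

Lifted by about 22 mm at 10 to 11 N, as the spring predicts. Turn clockwise.

>>> {"name": "move_arm", "arguments": {"rot": [[0,0,0.06],[0,0,0.12],[0,0,0.14],[0,0,0.14],[0,0,0.14],[0,0,0.14],[0,0,0.14],[0,0,0.14],[0,0,0.14],[0,0,0.12],[0,0,0],[0,0,0]], "linear": [[0,0,0],[0,0,0],[0,0,0],[0,0,0],[0,0,0],[0,0,0],[0,0,0],[0,0,0],[0,0,0],[0,0,0],[0,0,0],[0,0,0]], "gripper": [5,5,5,5,5,5,5,5,5,5,5,5]}}

```text
clock: 21.45
tool_pos: [0.4645, 0.2275, 0.1122]
eef_rot: [[0.294, -0.956, -0.005], [-0.956, -0.294, 0.002], [-0.003, 0.004, -1.0]]
wrist_force: [-0.9, 5.2, -10.6]
finger_gap: 0.0124
```

```bash
python3 - <<'E'
from fit import *
o=robot.get_obs();p=o['tool_pos'];y=np.arctan2(o['eef_rot'][1,0],o['eef_rot'][0,0]);print(o['clock'],p,y,'turn',y+1.5708-.138,o['wrist_force'],o['moment'],o['qpos'])
E
```

```text
21.45 [0.46447236 0.22747128 0.11220886] -1.2727714655576656 turn 0.16002853444233434 [ -0.90677613   5.2047855  -10.61918357] [0.92298048 0.02179378 0.01035412] [0.31781948 0.12920874 1.95721079 0.00351634 1.05906125 1.58885717]
```

>>> {"name": "move_arm", "arguments": {"rot": [[0,0,0.06],[0,0,0.05],[0,0,0.03],[0,0,0],[0,0,0]], "linear": [[0,0,0],[0,0,0],[0,0,0],[0,0,0],[0,0,0]], "gripper": [5,5,5,5,5]}}

```text
clock: 21.95
tool_pos: [0.4644, 0.2277, 0.1122]
eef_rot: [[0.157, -0.988, -0.005], [-0.988, -0.157, 0.002], [-0.003, 0.004, -1.0]]
wrist_force: [-1.3, 6.1, -11.1]
finger_gap: 0.0122
```

```bash
python3 - <<'E'
from fit import *
o=robot.get_obs();p=o['tool_pos'];y=np.arctan2(o['eef_rot'][1,0],o['eef_rot'][0,0]);print(o['clock'],p,y,'turn',y+1.5708-.138,o['wrist_force'],o['moment'])
E
```

```text
21.95 [0.46443516 0.22766417 0.11224416] -1.4128712826645724 turn 0.01992871733542756 [ -1.27906688   6.10168674 -11.08059711] [ 1.11317898  0.02224175 -0.05011789]
```

At the stop within 0.02 rad. Lower until the force goes away.

>>> {"name": "move_arm", "arguments": {"rot": [[0,0,0.02],[0,0,0],[0,0,0],[0,0,0],[0,0,0],[0,0,0],[0,0,0]], "linear": [[0,0,0],[0,0,2],[0,0,2],[0,0,1],[0,0,1],[0,0,0],[0,0,0]], "gripper": [5,5,5,5,5,5,5]}}

```text
clock: 22.65
tool_pos: [0.4644, 0.2277, 0.1065]
eef_rot: [[0.138, -0.99, -0.005], [-0.99, -0.138, 0.002], [-0.003, 0.004, -1.0]]
wrist_force: [-1.5, 5.8, -9.9]
finger_gap: 0.0119
```

>>> {"name": "move_arm", "arguments": {"rot": [[0,0,0],[0,0,0],[0,0,0],[0,0,0]], "linear": [[0,0,0.7],[0,0,0.7],[0,0,0],[0,0,0]], "gripper": [5,5,5,5]}}

```text
clock: 23.05
tool_pos: [0.4644, 0.2278, 0.1063]
eef_rot: [[0.138, -0.99, -0.005], [-0.99, -0.138, 0.002], [-0.003, 0.005, -1.0]]
wrist_force: [-4.8, 4.7, -1.9]
finger_gap: 0.0119
```

The nose bears on the plate, with the spring load off the gripper. Release, rise, and look.

>>> {"name": "move_arm", "arguments": {"rot": [[0,0,0],[0,0,0],[0,0,0],[0,0,0],[0,0,0],[0,0,0],[0,0,0],[0,0,0],[0,0,0],[0,0,0],[0,0,0]], "linear": [[0,0,0],[0,0,0],[0,0,0],[0,0,0],[0,0,-5],[0,0,-20],[0,0,-40],[0,0,-40],[0,0,-30],[0,0,0],[0,0,0]], "gripper": [16,22,35,45,45,45,45,45,45,45,45]}}

```text
clock: 24.15
tool_pos: [0.4672, 0.2266, 0.2421]
eef_rot: [[0.138, -0.99, 0.003], [-0.99, -0.138, 0.001], [-0.0, -0.003, -1.0]]
wrist_force: [0.0, -0.4, 0.0]
finger_gap: 0.0451
```

```bash
python3 - <<'E'
from fit import *
o=robot.get_obs();print(o['clock'],o['tool_pos'],o['wrist_force'])
c=cam('wrist');a=shot('wrist');b=shot('side');d=shot('scene')
for k,z in dict(clamp_handle=.124,clamp_nose=.06,mould_top=.05,thick_hole=.06,thick_pin=.088).items():
    print(k,[(round(r['score'],2),np.round(ray(c,r['uv'],z)[:2],4).tolist()) for r in robot.spot_point(k,'wrist')[:2]])
r=lambda i,x:cv2.resize(i[x[1]:x[3],x[0]:x[2],::-1],(400,300),interpolation=cv2.INTER_CUBIC)
cv2.imwrite('pics/k.png',np.vstack([np.hstack([r(a,(0,0,512,384)),r(b,(190,80,310,170))]),np.hstack([r(d,(260,160,380,250)),r(b,(0,0,512,384))])]))
E
```

```text
24.15 [0.46722465 0.22658064 0.24209309] [ 1.75956078e-04 -4.14212723e-01  5.19286789e-03]
clamp_handle [(0.77, [0.4661, 0.2299]), (0.25, [0.4999, 0.0623])]
clamp_nose [(0.82, [0.5255, 0.2369])]
mould_top [(0.68, [0.5704, 0.2413]), (0.58, [0.3161, 0.191])]
thick_hole [(0.74, [0.2873, 0.1249])]
thick_pin [(0.83, [0.5564, 0.3224])]
```

View pics/k.png

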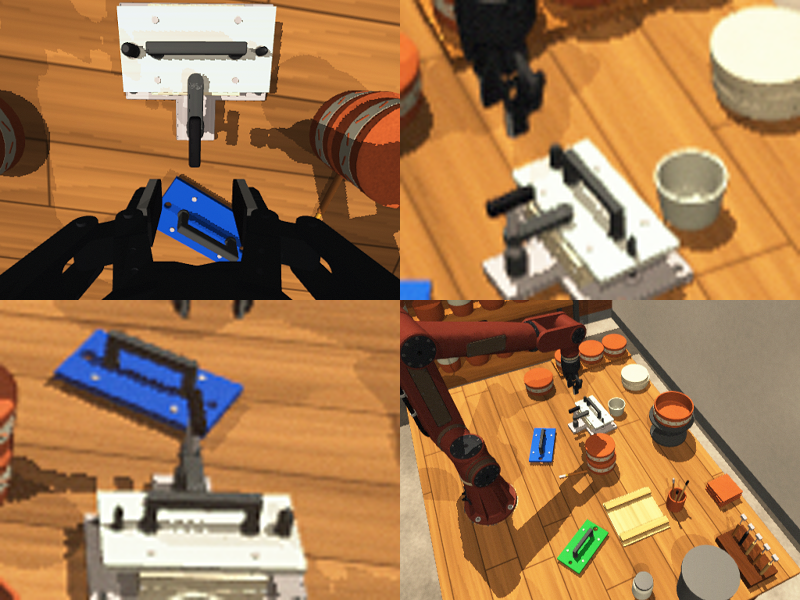

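The picture shows the plate flat on the mould with both pins through it. The hold-down arm lies straight across the plate edge, nose on the plate, and the pots are undisturbed.

```bash
python3 -c "
from cell import robot
print(robot.sign_off())"
```

```text
the job is handed in; nothing more can be done
None
```

The mould is closed with the hold-down on the plate, and I handed the job in at about 24 s of the 58 s allowed. The sign-off gives no verdict.

**Upper half:** I took the aluminium upper half from the rack by its bridge handle; the blue and green look-alikes were left alone. It stayed level and went over the pins with the large hole on the thick pin. No side load showed on the pins until it touched down. It seated at the expected height, with its weight off the gripper.

**Hold-down:** I gripped the T-handle, lifted it about 22 mm (10–11 N), turned it to its stop and let it down. The pull dropped from about 10 N to 2 N as the nose met the plate.

**Last checks:**
- **Plate:** it sits flat with both pins through it.
- **Hold-down:** it measured within about 0.02 rad of its stop.
- **Gripper:** it is clear of everything, with no force on it.
- **Pots and tools:** those in view look undisturbed, judged by eye only.
- **Nose force:** I inferred the nose force and the lift, and did not measure either directly.
- **Disagreements:** in the last look the network put the plate's middle about 4 mm from my fitted position. I put that down to network error, because both pins are through the plate. It also reported the large hole on the blue look-alike, which I ignored.

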